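Set the edge spacer and hold a solar tile flush in its bonding jig

TASK

Lift the orange cover off the blue solar tile and lay it flat in the grey tray, then stand the yellow spacer upright in the one gap beside the tile that is wide enough for it, right down on the jig's plate and about midway along the tile, and let go of it. Then press the tile down gently with the fingers until its top is flush with the side rails, and finish while still holding it pressed there; leave the other things on the bench where they are.

Things in the scene. Friction and masses are not known exactly. Their poses are not given: they have to be found in the camera images.
- jig: Bonding jig fixed on the bench: dark plate 130 (x) x 160 (y) x 10 mm; origin under its centre, at bench height. The tile sits at its centre. Side rails run along its x, centred at y = +58 and -58 mm; which is thin changes. The gap between tile edge (y 32 mm) and thin rail is 20 mm (middle at y 42 mm), by the thick rail 8 mm. Gap floor 10 mm, rail tops 34 mm above the bench.
- rail_thin: Thin steel side rail, 110 (x) x 12 (y) x 24 mm, fixed on the jig plate and parallel to the jig's x axis. Origin at the centre of its underside, 10 mm above the bench.
- rail_thick: Thick steel side rail, 110 (x) x 36 (y) x 24 mm, otherwise as the thin one.
- tile_top (a point): Dark blue fragile solar tile, 64 x 64 x 6 mm, on a sprung grey carrier of the same outline. Point: centre of its top face. Free, its top is 42 mm above the bench (8 mm proud of the rails); fully down, 34 mm, flush, at a hard stop. Moves only up and down; the spring takes 4 N to start, 8 N fully down, and lifts it when let go. Over 45 N cracks it.
- tile (a joint): How far the tile is pressed down, in m: 0 free (8 mm proud), 0.008 flush with the rails, at the stop.
- cover: Loose orange protective cover, 90 g: plate 56 (x) x 96 (y) x 6 mm with an upright grip ridge 14 (x) x 44 (y) x 24 mm on the middle of its top (30 mm high in all). Origin at the centre of its underside. At the start it lies on the tile (underside 42 mm above the bench), its long side across both gaps.
- spacer: Loose yellow spacer block standing upright on the bench, 40 (x) x 14 (y, thickness) x 64 (z) mm, about 60 g. Origin at the centre of its underside.
- tray: Grey open tray fixed on the bench, 150 x 150 x 22 mm outside, walls and floor 4 mm thick. Origin at the centre of its underside, on the bench. It may be on the left or right of the jig, the spacer then on the other side.
- stack: bystander: open model-satellite frame, 94 x 94 x 105 mm, four steel posts with green boards. Origin in its underside; leave it alone.
- screwdriver: bystander: screwdriver with blue handle, lying on the bench. Origin in its underside; leave it alone.
- tape: bystander: green ring-shaped spool, 52 mm diameter, 18 mm high. Origin in its underside; leave it alone.
- cup: bystander: white open parts cup, 70 mm diameter, 45 mm high. Origin in its underside; leave it alone.
- carton: bystander: plain purple carton, 90 x 130 x 100 mm. Origin in its underside; leave it alone.
- caliper: bystander: steel caliper with black slide, 170 mm long, lying flat. Origin in its underside; leave it alone.

How it is judged:
On the way, in this order (a step that is already met when the one before it is completed fails the run):
1. the cover lies flat in the tray, let go (x of cover in the frame of tray between -0.055 and 0.055 m and y of cover in the frame of tray between -0.055 and 0.055 m and z of cover in the frame of tray below 0.01 m and angle between cover's own z axis and vertical below 0.1 rad and contact force between the fingers and cover below 0.05 N and linear speed of cover below 0.03 m/s), for 0.2 s.
2. the spacer stands on the jig's plate in the wide gap, let go (x of spacer in the frame of jig between -0.022 and 0.022 m and z of spacer in the frame of jig between 0.006 and 0.014 m and (y of spacer in the frame of jig between 0.036 and 0.048 m or y of spacer in the frame of jig between -0.048 and -0.036 m) and angle between spacer's own z axis and vertical below 0.12 rad and contact force between the fingers and spacer below 0.05 N and linear speed of spacer below 0.03 m/s), for 0.2 s.
At the end, for the whole second after the job is handed in: Fingers press the tile with over 4 N and hold it within 1.5 mm of flush; the cover lies flat (0.1 rad) on the tray floor, within 55 mm of its middle in x and y; the spacer stands free, upright (0.12 rad), on the jig plate (4 mm) in the wide gap, within 22 mm of the tile's middle (all of step 1 and all of step 2 and value of joint tile above 0.0065 m and contact force between the fingers and tile above 4 N); the arm keeps its last pose, push and grip.
It fails at once if the tile is loaded with more than 45 N (contact force between anything else and tile above 45 N).
It fails at once if another thing on the bench is moved by more than 30 mm (distance of any of stack, screwdriver, tape, cup, carton, caliper from where it was at the start of the episode above 0.03 m).
It also fails if it takes over 72 s, if anything falls off the work surface, if the arm or the gripper's body presses on something with over 40 N, if the wrist force passes 120 N, or if a joint passes its speed limit or range.

ROBOT

A 6-joint arm with a two-finger parallel gripper is mounted at the origin on the work surface. World frame = base frame: x ahead of the robot, y to its left, z up, the work surface at z = 0. Lengths are in m, angles in rad, forces in N, time in s.
With the tool pointing down it reaches from about 0.225 to 0.875 m from the base axis. Payload 3.4 kg.
Tool frame: the origin (TCP) lies at the very end of the fingers, on their centre line; the grasp point (between the pads) lies 19 mm behind it; x points along the fingers, y is the direction in which the jaws open and shut, and the axes are right-handed (so a half turn about x gives the same grasp; the last joint's range is limited). The gripper opens to 85 mm and grips with 20 to 120 N. Pads are 22 mm wide; open, the fingers measure 114 mm over their backs; the gripper's body (76 mm by 85 mm) begins 54 mm behind the grasp point. The pads swing forward as they close: fully open they stand 13 mm farther back than shut.
Start: joints at [1.176, 0.276, 1.505, -0, 1.361, -0.121], TCP at [0.155, 0.554, 0.231] pointing down, gripper open.
Joint ranges: [-2.89, 2.89], [-0.75, 2.08], [0.22, 2.7], [-1.18, 4.32], [0.11, 2.71], [-2.7, 2.7]. Speed limits (rad/s): [2.57, 2.57, 3.14, 3.14, 3.14, 3.14].

INTERFACE

Orientations are given as a unit quaternion [w, x, y, z].
In Python, from rig import manip gives the robot as it stands. The module is installed in compiled form; this text tells all that it offers.
- The arm moves only by the tool play_rows, never from a script. Its argument "plan" is a list that holds one entry, the list of rows, each a list of 5 numbers: the closure, from 0 (fully open) to 1 (shut), then the shift along the tool's x, y, z in m, then the turn about the tool's x in degrees. A call has 1 to 12 rows; each row is the pose to reach, as a shift and turn from the pose measured when the call began, along the tool's axes at that moment; what a row does not reach only later rows make up. A row lasts 1/10 s, in which the tool goes at most 50 mm and 8.59 degrees, less where a joint would pass 70% of its speed; a pose out of reach is approached as far as the arm can. A call with a gripper value outside its range is refused whole. The fingers move at their own pace and stop on an object; "grip_force" is the grip in N (left out, the last holds). Time passes only in rows, so rows that repeat a pose let the fingers close. It gives the time, the measured TCP pose, the force and the opening at its end, in the units of the state.
- manip.get_state(): the state, without advancing time (a new reading comes with each control period).
- manip.get_image(name): name is "side" or "top"; returns (picture, depth): 480x640x3 uint8, red, green, blue; 480x640 float32, m along the optical axis (not along the pixel's ray), 0 where there is no reading.
- manip.camera_params(name): a dict with "intrinsics" (3x3 intrinsics, pixels), "R" (3x3) and "t" (3): a world point X has camera coordinates R X + t. Camera axes: x right, y down, z forward; pixel columns grow to the right and rows downward; lengths in m; the calibration is good to about 2 mm. A picture is of the moment at which its call begins. camera_params takes no time and is no camera call.
- manip.sign_off(): hands the job in, once; it reports no verdict.
The state is a dict: "clock": time; "qpos": joint angles; "qd": joint speeds; "effort": joint torques, N m; "position": TCP position; "ee_rot": TCP orientation; "contact_force": force on the tool from outside, world axes, zero at the start; "moment": the same for the moment, N m; "width": finger opening in m.
Only numpy, scipy, OpenCV 4.12 (cv2) and the standard library are available. Lean on these libraries where they do the work, as an engineer would, in place of code of your own. Each camera call takes 0.05 s, during which the arm holds its last target.

## Working session

There is one attempt and no reset: what is moved stays moved. The work goes in short steps, Python scripts to look and compute and a tool call to move; the robot and the scene stay as the last step left them, time stands still between calls to the robot, and variables do not carry over. Pictures are saved under pics/ and viewed, and the job is handed in when it is done.

Besides the shell and the picture viewer there is one more tool, called after ">>>" as a command line: name --argument value ..., lists and objects as JSON in quotes. play_rows: Moves the arm, as the interface text tells. Its arguments: {"type":"object","properties":{"plan":{"type":"array","items":{"type":"array","items":{"type":"array","items":{"type":"number"}}}},"grip_force":{"type":"number"}},"required":["plan"]}

```bash
mkdir -p pics; ls; cat > h.py <<'E'
import numpy as np, cv2
from rig import manip
def cam(n):
    p=manip.camera_params(n); return np.array(p["intrinsics"]),np.array(p["R"]),np.array(p["t"])
def grab(n,fn=None):
    im,d=manip.get_image(n)
    if fn: cv2.imwrite(f"pics/{fn}.png",im[:,:,::-1]); np.savez(f"pics/{fn}.npz",im=im,d=d)
    return im,d
def cloud(n,d):
    K,R,t=cam(n); v,u=np.mgrid[0:480,0:640]
    c=np.stack([(u-K[0,2])/K[0,0]*d,(v-K[1,2])/K[1,1]*d,d],-1)
    return (c-t)@R
def ray(n,u,v,z):
    K,R,t=cam(n); c=R.T@(-t); r=R.T@np.linalg.solve(K,[u,v,1.]); return c+r*(z-c[2])/r[2]
E
python3 - <<'E'
from h import *
print(manip.get_state())
for n in("top","side"):
    grab(n,n+"0"); K,R,t=cam(n); print(n,K.tolist(),R.round(3).tolist(),(-R.T@t).round(3))
E
```

```text
pics
{'clock': 0.0, 'qpos': array([ 1.17603382e+00,  2.76602422e-01,  1.50617855e+00,  2.14254616e-05,
        1.36069145e+00, -1.21004413e-01]), 'qd': array([ 0.0003706 ,  0.00097469,  0.00028689, -0.00035389,  0.00058323,
       -0.00110512]), 'effort': array([ 3.61440761e-04, -4.16766322e+01, -2.45798957e+01, -3.30791863e-05,
        1.10367645e-02,  8.07726686e-07]), 'position': array([0.15524037, 0.55307917, 0.23041738]), 'ee_rot': array([ 0.7003158 ,  0.09584695,  0.70066912, -0.09712841]), 'contact_force': array([ 0.05079062, -0.14287757,  0.68751272]), 'moment': array([ 0.01889221, -0.01091482, -0.00168722]), 'width': 0.0857142505568749}
top [[439.7155364863285, 0.0, 320.04186218049296], [0.0, 439.7155364863285, 246.9094946823311], [0.0, 0.0, 1.0]] [[0.011, -1.0, 0.004], [-0.994, -0.011, -0.109], [0.109, -0.002, -0.994]] [0.452 0.01  1.098]
side [[434.43107301457036, 0.0, 325.8598664523087], [0.0, 434.43107301457036, 243.3054894270173], [0.0, 0.0, 1.0]] [[-0.988, -0.151, 0.012], [-0.123, 0.75, -0.65], [0.089, -0.644, -0.76]] [0.507 0.644 0.863]
```

View pics/top0.png

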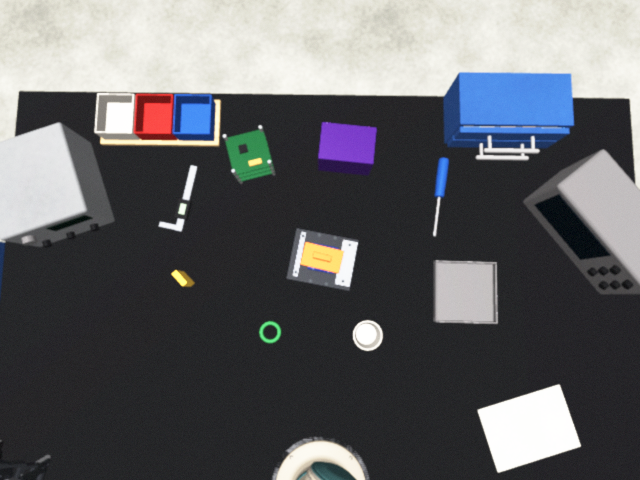

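View pics/side0.png

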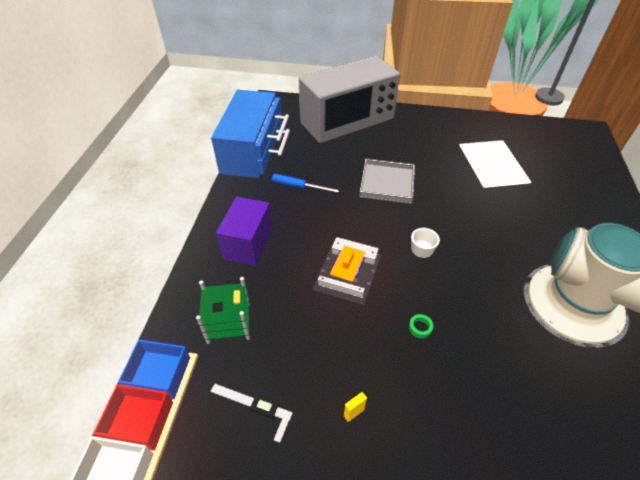

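The top view shows the jig at about (323,258), with the cover on it and the thin rail on the left (px ~298) and the thick rail on the right. The tray is at (465,292) and the spacer at (182,278). The side view agrees. Next I'll measure them.

```bash
cat >> h.py <<'E'
def hsvmask(im,lo,hi):
    return cv2.inRange(cv2.cvtColor(im,cv2.COLOR_RGB2HSV),np.array(lo),np.array(hi))
def rectfit(P):
    (c,s,a)=cv2.minAreaRect((P[:,:2]*1000).astype(np.float32)); return np.round(c,1),np.round(s,1),round(a,1)
def blob(m,n0=0):
    n,l,st,ce=cv2.connectedComponentsWithStats(m); i=1+np.argmax(st[1:,4]); return l==i
E
python3 - <<'E'
from h import *
for n in("top","side"):
    z=np.load(f"pics/{n}0.npz"); im,d=z["im"],z["d"]; C=cloud(n,d)
    print(n)
    m=blob(hsvmask(im,(8,120,100),(19,255,255))*( (np.abs(C[...,1])<.15).astype(np.uint8)))
    P=C[m]; print(" cover",rectfit(P),np.percentile(P[:,2],[5,50,95]).round(4))
    for lo,hi in((.044,.053),(.064,.08)):
        Q=P[(P[:,2]>lo)&(P[:,2]<hi)]; print("  ",len(Q), rectfit(Q) if len(Q)>5 else 0)
    reg=((C[...,1]>.2)&(C[...,1]<.45)&(C[...,0]>.25)&(C[...,0]<.5)).astype(np.uint8)
    m=blob(hsvmask(im,(20,120,100),(35,255,255))*reg)
    P=C[m]; print(" spacer",rectfit(P),np.percentile(P[:,2],[5,50,95]).round(4))
    Q=P[P[:,2]>.058]; print("   top",len(Q),rectfit(Q))
    reg=((np.abs(C[...,1]+.33)<.13)&(np.abs(C[...,0]-.37)<.13)).astype(np.uint8)
    m=blob(hsvmask(im,(0,0,60),(180,60,255))*reg); P=C[m]; print(" tray",rectfit(P),np.percentile(P[:,2],[5,50,95]).round(4))
    reg=((np.abs(C[...,1])<.12)&(np.abs(C[...,0]-.45)<.12)).astype(np.uint8)
    m=hsvmask(im,(0,0,140),(180,70,255))*reg*((C[...,2]>.025)&(C[...,2]<.043)).astype(np.uint8)
    nn,l,st,ce=cv2.connectedComponentsWithStats(m)
    for i in range(1,nn):
        if st[i,4]>40: P=C[l==i]; print(" rail",st[i,4],rectfit(P),np.median(P[:,2]).round(4))
    m=reg*((C[...,2]>.005)&(C[...,2]<.1)).astype(np.uint8); m=blob(m); print(" jig",rectfit(C[m]))
E
```

```text
top
 cover (array([535.7,   3.9]), array([41.3,  3.8]), 79.0) [0.0461 0.0529 0.0703]
   18 (array([535.8,   4.6]), array([39.5,  2.1]), 76.5)
   11 (array([537. ,   2.3]), array([38.7,  1.8]), 77.4)
 spacer (array([488.7, 347.3]), array([53.8, 31.7]), 44.2) [-0.0011  0.0315  0.0646]
   top 34 (array([489.4, 336. ]), array([37.9, 14.3]), 42.5)
 tray (array([ 442.8, -354.6]), array([162.7, 113.6]), 89.5) [0.0002 0.0043 0.0215]
 rail 147 (array([534.6,  60.6]), array([12.1, 72.5]), 80.1) 0.034
 rail 509 (array([524.9, -55.9]), array([35.8, 95.7]), 79.0) 0.0341
 jig (array([530.9,   3.6]), array([163.2, 106.6]), 79.9)
side
 cover (array([549.5,   9.7]), array([82.4, 66. ]), 78.0) [0.0271 0.0457 0.0489]
   57 (array([544.7,  10.7]), array([82.4, 56.1]), 78.0)
   0 0
 spacer (array([487.2, 323.5]), array([63.3, 33.1]), 45.3) [-0.0009  0.0493  0.0649]
   top 152 (array([488.7, 337.6]), array([39.7, 14.2]), 44.4)
 tray (array([ 441.7, -364.8]), array([189.7, 117.3]), 89.3) [-0.0006  0.0039  0.0207]
 rail 313 (array([523.1, -53.2]), array([44.4, 94.8]), 85.1) 0.0332
 rail 95 (array([360.5, -82.2]), array([21.6, 60.6]), 89.3) 0.0352
 rail 196 (array([534. ,  61.9]), array([14.5, 72.8]), 78.1) 0.0325
 jig (array([526.9,   6.9]), array([160.7, 104.6]), 82.3)
```

```bash
python3 - <<'E'
from h import *
im=cv2.imread("pics/top0.png"); a=cv2.resize(im[215:305,270:375],None,fx=5,fy=5,interpolation=cv2.INTER_CUBIC)
b=cv2.imread("pics/side0.png")[225:315,300:400]; b=cv2.resize(b,None,fx=4,fy=4,interpolation=cv2.INTER_CUBIC)
cv2.imwrite("pics/ca.png",a);cv2.imwrite("pics/cb.png",b)
E
```

```text
(no output)
```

View pics/ca.png

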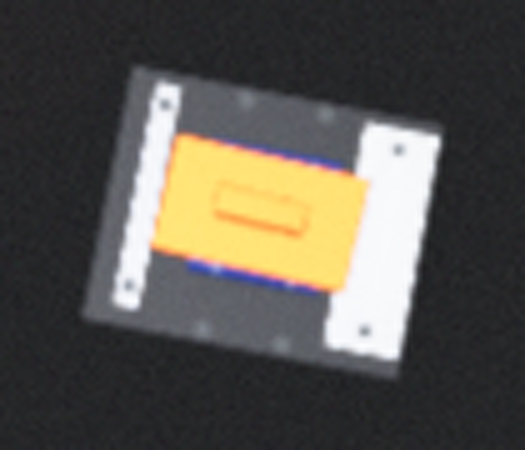

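The crop shows the thin rail on the left and the thick rail on the right, with the cover and its ridge in between. My region limits clipped the jig and tray, so I'll redo them with wider limits.

```bash
python3 - <<'E'
from h import *
for n in("top","side"):
    z=np.load(f"pics/{n}0.npz"); im,d=z["im"],z["d"]; C=cloud(n,d); hsv=cv2.cvtColor(im,cv2.COLOR_RGB2HSV)
    print(n)
    reg=((np.abs(C[...,1])<.12)&(np.abs(C[...,0]-.53)<.12)).astype(np.uint8)
    m=blob(hsvmask(im,(8,100,100),(28,255,255))*reg); P=C[m]
    for lo,hi in((.044,.053),(.064,.08)):
        Q=P[(P[:,2]>lo)&(P[:,2]<hi)]; print("  cover",len(Q), rectfit(Q) if len(Q)>5 else 0, np.median(Q[:,2]))
    # contour of the plate by ray casting
    m=hsvmask(im,(0,0,140),(180,70,255))*reg*((C[...,2]>.028)&(C[...,2]<.040)).astype(np.uint8)
    nn,l,st,ce=cv2.connectedComponentsWithStats(m)
    for i in range(1,nn):
        if st[i,4]>40: P=C[l==i]; print(" rail",st[i,4],rectfit(P),np.median(P[:,2]).round(4))
    m=blob(reg*((C[...,2]>.006)&(C[...,2]<.1)).astype(np.uint8)); print(" jig",rectfit(C[m]))
    reg=((C[...,1]<-.2)&(C[...,1]>-.48)&(np.abs(C[...,0]-.45)<.13)).astype(np.uint8)
    P=C[blob(hsvmask(im,(0,0,70),(180,60,255))*reg)]; print(" tray",rectfit(P),rectfit(P[P[:,2]>.017]),np.percentile(P[:,2],[5,50,95]).round(4))
E
```

```text
top
  cover 747 (array([543.2,   3.3]), array([93.8, 56.2]), 76.8) 0.0477695457889624
  cover 115 (array([543.3,   2.3]), array([43.9, 14.1]), 77.4) 0.07147108821495894
 rail 224 (array([553. ,  57.2]), array([ 12.3, 109.9]), 79.7) 0.034
 rail 604 (array([532. , -56.9]), array([ 36. , 110.2]), 79.7) 0.0341
 jig (array([542.4,   0. ]), array([160.1, 130.2]), 79.7)
 tray (array([ 465.2, -354.8]), array([161.3, 156.8]), 88.9) (array([ 465.5, -351.1]), array([152.3, 150. ]), 88.9) [0.0006 0.0045 0.0219]
side
  cover 600 (array([542.9,   3.4]), array([97.9, 56.2]), 77.4) 0.04709559439667174
  cover 99 (array([542.5,   4.5]), array([44. , 13.3]), 77.1) 0.07105446904356293
 rail 381 (array([531.5, -56.4]), array([ 39.7, 110.2]), 79.6) 0.0332
 rail 248 (array([552.2,  58.2]), array([ 15.2, 109.7]), 79.4) 0.0329
 jig (array([541.8,   2.3]), array([161.3, 130.2]), 79.7)
 tray (array([ 463.8, -365.1]), array([189.3, 159.2]), 89.2) (array([ 465.4, -348.1]), array([155.4, 149.7]), 89.2) [-0.0003  0.004   0.0208]
```

```bash
cat >> h.py <<'E'
from scipy.spatial.transform import Rotation as Ro
def pose():
    s=manip.get_state(); q=np.array(s["ee_rot"]); return s,np.array(s["position"]),Ro.from_quat(q[[1,2,3,0]]).as_matrix()
def plan(p,jaw=None):
    """shift in tool axes (mm) and turn (deg) to TCP p (m) with jaw axis at world angle jaw (mod 180)"""
    s,x,R=pose(); sh=R.T@(np.array(p)-x)*1000
    cur=np.degrees(np.arctan2(R[1,1],R[0,1])); 
    print("pos",x.round(4),"tilt x",R[:,0].round(3),"jaw now",cur.round(2),"q6",np.degrees(s["qpos"][5]).round(1),"F",np.array(s["contact_force"]).round(2),"w",round(s["width"],4),"t",round(s["clock"],2))
    out="shift mm %s"%sh.round(1)
    if jaw is not None:
        d=(jaw-cur+90)%180-90; out+="  world turn %.1f -> turn about tool x %.1f (alt %.1f)"%(d,d*np.sign(R[2,0]),(d-180*np.sign(d))*np.sign(R[2,0]))
    print(out)
E
python3 - <<'E'
from h import *
plan([.543,.003,.15],-12.8)
E
```

```text
pos [0.1553 0.5531 0.2305] tilt x [-0.001 -0.001 -1.   ] jaw now 74.31 q6 -6.9 F [-0.16 -0.58 -0.28] w 0.0856 t 0.1
shift mm [  81.1 -424.7  522. ]  world turn -87.1 -> turn about tool x 87.1 (alt -92.9)
```

>>> play_rows --plan '[[[0.3,0,-35,43,7],[0.3,0,-70,86,14],[0.3,0,-105,130,21],[0.3,0,-140,173,28],[0.3,0,-175,216,35],[0.3,0,-210,260,43],[0.3,0,-245,303,50],[0.3,0,-280,346,58],[0.3,0,-315,390,65],[0.3,0,-350,433,72],[0.3,0,-390,480,80],[0.3,0,-424,522,87]]]'

```text
clock: 1.3
position: [0.5028, 0.062, 0.2316]
ee_rot: [-0.44, -0.553, -0.44, 0.554]
contact_force: [-0.1, 0.6, 0.5]
width: 0.0599
```

```bash
python3 - <<'E'
from h import *
plan([.543,.003,.15],-12.8)
E
```

```text
pos [0.5028 0.062  0.2316] tilt x [-0.001 -0.001 -1.   ] jaw now -13.02 q6 12.2 F [-0.13  0.56  0.49] w 0.0599 t 1.3
shift mm [81.7 52.5 48.4]  world turn 0.2 -> turn about tool x -0.2 (alt 179.8)
```

I wrote that call's shifts in mm, but the tool takes metres. The 50 mm per-row cap and the correct direction kept it harmless. From here on I'll use metres.

>>> play_rows --plan '[[[0.4,0.01,0.02,0.018,0],[0.4,0.03,0.04,0.036,0],[0.4,0.05,0.052,0.048,0],[0.4,0.07,0.052,0.048,0],[0.4,0.082,0.052,0.048,0],[0.4,0.082,0.052,0.048,0]]]'

```text
clock: 1.9
position: [0.5409, 0.0037, 0.1476]
ee_rot: [-0.439, -0.552, -0.441, 0.555]
contact_force: [0.4, 1.0, -0.0]
width: 0.0509
```

```bash
python3 - <<'E'
from h import *
plan([.543,.003,.05],-12.8); grab("top","t1"); grab("side","s1")
for k in("t1","s1"):
    im=cv2.imread(f"pics/{k}.png"); y,x=(180,240) if k=="t1" else (190,270)
    cv2.imwrite(f"pics/{k}c.png",cv2.resize(im[y:y+140,x:x+180],None,fx=4,fy=4))
E
```

```text
pos [0.5409 0.0037 0.1476] tilt x [-0.006 -0.    -1.   ] jaw now -13.02 q6 6.1 F [ 0.36  1.   -0.  ] w 0.0509 t 1.9
shift mm [97.6  2.8  0.1]  world turn 0.2 -> turn about tool x -0.2 (alt 179.8)
```

View pics/s1c.png

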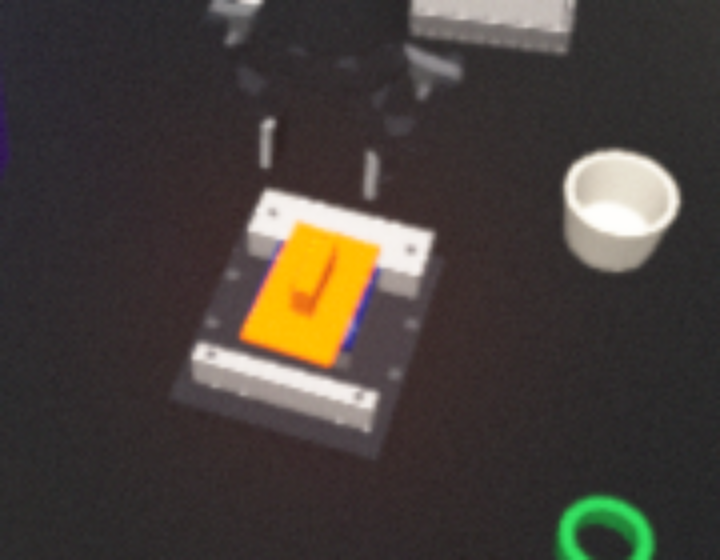

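The side view shows the open fingers (crop px 265 and 370) straddling the ridge line, so they're aligned. I'll descend to about 50 mm and grip.

>>> play_rows --plan '[[[0.4,0.03,0.003,0,0],[0.4,0.06,0.003,0,0],[0.4,0.08,0.003,0,0],[0.4,0.09,0.003,0,0],[0.4,0.096,0.003,0,0],[0.4,0.096,0.003,0,0],[0.4,0.096,0.003,0,0]]]'

```text
clock: 2.7
position: [0.5464, 0.003, 0.0551]
ee_rot: [0.441, 0.553, 0.44, -0.553]
contact_force: [0.6, 0.6, 0.0]
width: 0.0514
```

```bash
python3 - <<'E'
from h import *
plan([.543,.003,.051],-12.8)
E
```

```text
pos [0.5464 0.003  0.0551] tilt x [ 0.001 -0.001 -1.   ] jaw now -12.97 q6 6.1 F [0.61 0.56 0.05] w 0.0514 t 2.7
shift mm [ 4.1 -3.3  0.8]  world turn 0.2 -> turn about tool x -0.2 (alt 179.8)
```

>>> play_rows --plan '[[[0.4,0.004,-0.003,0.001,0],[0.4,0.004,-0.003,0.001,0],[0.7,0.004,-0.003,0.001,0],[1,0.004,-0.003,0.001,0],[1,0.004,-0.003,0.001,0],[1,0.004,-0.003,0.001,0],[1,0.004,-0.003,0.001,0],[1,0.004,-0.003,0.001,0],[1,0.004,-0.003,0.001,0]]]' --grip_force 40

```text
clock: 3.6
position: [0.5434, 0.0027, 0.0512]
ee_rot: [0.441, 0.553, 0.44, -0.553]
contact_force: [0.2, 0.5, 2.0]
width: 0.0128
```

```bash
python3 - <<'E'
from h import *
plan([.543,.003,.051],-12.8)
E
```

```text
pos [0.5434 0.0027 0.0512] tilt x [ 0.002 -0.001 -1.   ] jaw now -12.97 q6 6.0 F [0.23 0.52 2.01] w 0.0128 t 3.6
shift mm [ 0.2 -0.4 -0.2]  world turn 0.2 -> turn about tool x -0.2 (alt 179.8)
```

The opening stopped at 12.8 mm on the 14 mm ridge, so the cover is gripped. I'll lift it.

>>> play_rows --plan '[[[1,-0.01,0,0,0],[1,-0.03,0,0,0],[1,-0.055,0,0,0],[1,-0.08,0,0,0],[1,-0.1,0,0,0],[1,-0.1,0,0,0]]]'

```text
clock: 4.2
position: [0.5454, 0.0026, 0.1543]
ee_rot: [0.443, 0.555, 0.438, -0.551]
contact_force: [0.3, 0.6, -0.1]
width: 0.0132
```

```bash
python3 - <<'E'
from h import *
plan([.465,-.35,.15],0); grab("side","s2")
im=cv2.imread(f"pics/s2.png"); cv2.imwrite(f"pics/s2c.png",cv2.resize(im[150:310,270:470],None,fx=3.5,fy=3.5))
E
```

```text
pos [0.5454 0.0026 0.1543] tilt x [ 0.008 -0.002 -1.   ] jaw now -12.97 q6 6.0 F [ 0.3   0.62 -0.11] w 0.0132 t 4.2
shift mm [  4.5   0.8 361.7]  world turn 13.0 -> turn about tool x -13.0 (alt 167.0)
```

View pics/s2c.png

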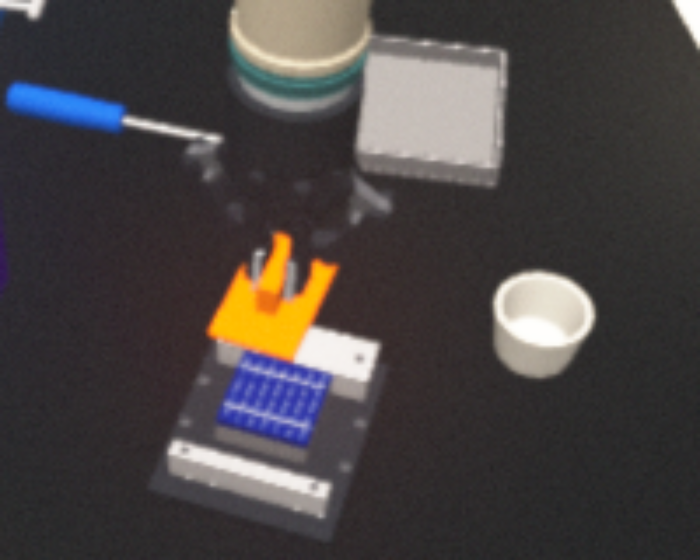

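The cover is lifted and level, and the tile is exposed. Now I'll carry it over to the tray.

>>> play_rows --plan '[[[1,0,0,0.02,-1],[1,0,0,0.055,-2],[1,0,0,0.095,-4],[1,0,0,0.135,-6],[1,0,0,0.175,-8],[1,0,0,0.215,-10],[1,0,0,0.255,-12],[1,0,0,0.295,-13],[1,0,0,0.33,-13],[1,0,0,0.352,-13],[1,0,0,0.362,-13],[1,0,0,0.362,-13]]]'

```text
clock: 5.45
position: [0.4621, -0.3504, 0.1513]
ee_rot: [0.501, 0.501, 0.499, -0.5]
contact_force: [0.9, 0.7, 0.6]
width: 0.0132
```

```bash
python3 - <<'E'
from h import *
plan([.465,-.35,.014],0)
E
```

```text
pos [ 0.4621 -0.3504  0.1513] tilt x [ 0.003 -0.    -1.   ] jaw now -0.08 q6 -44.1 F [0.89 0.71 0.58] w 0.0132 t 5.45
shift mm [137.4   2.5  -0.4]  world turn 0.1 -> turn about tool x -0.1 (alt 179.9)
```

>>> play_rows --plan '[[[1,0.02,0.002,0,0],[1,0.05,0.003,0,0],[1,0.08,0.003,0,0],[1,0.105,0.003,0,0],[1,0.12,0.003,0,0],[1,0.128,0.003,0,0],[1,0.133,0.003,0,0],[1,0.136,0.003,0,0],[1,0.138,0.003,0,0],[1,0.138,0.003,0,0]]]'

```text
clock: 6.45
position: [0.4658, -0.3506, 0.0138]
ee_rot: [0.501, 0.501, 0.498, -0.499]
contact_force: [-0.2, -0.0, -0.5]
width: 0.0131
```

```bash
python3 - <<'E'
from h import *
plan([.465,-.35,.013],0)
E
```

```text
pos [ 0.4658 -0.3506  0.0138] tilt x [ 0.004 -0.001 -1.   ] jaw now -0.07 q6 -43.9 F [-0.21 -0.01 -0.52] w 0.0131 t 6.45
shift mm [ 0.8 -0.8 -0.6]  world turn 0.1 -> turn about tool x -0.1 (alt 179.9)
```

>>> play_rows --plan '[[[1,0.0015,0,0,0],[1,0.0015,0,0,0],[0.6,0.001,0,0,0],[0.6,0.001,0,0,0],[0.6,0.001,0,0,0],[0.6,0,0,0,0],[0.6,-0.02,0,0,0],[0.6,-0.06,0,0,0],[0.6,-0.1,0,0,0],[0.6,-0.14,0,0,0],[0.6,-0.14,0,0,0]]]'

```text
clock: 7.55
position: [0.4682, -0.3532, 0.16]
ee_rot: [0.505, 0.501, 0.494, -0.499]
contact_force: [1.0, -0.4, 0.9]
width: 0.0341
```

```bash
python3 - <<'E'
from h import *
plan([.489,.337,.15],133.5)
im,d=grab("side","s3"); C=cloud("side",d)
reg=((C[...,1]<-.2)&(C[...,1]>-.48)&(np.abs(C[...,0]-.45)<.13)).astype(np.uint8)
P=C[blob(hsvmask(im,(8,100,100),(28,255,255))*reg)]; print(len(P),np.percentile(P[:,2],[5,25,50,75,95]).round(4))
Q=P[(P[:,2]>.006)&(P[:,2]<.014)]; print(rectfit(Q)); Q=P[P[:,2]>.03]; print(rectfit(Q))
im=cv2.imread(f"pics/s3.png"); cv2.imwrite(f"pics/s3c.png",cv2.resize(im[100:300,270:470],None,fx=3,fy=3))
E
```

```text
pos [ 0.4682 -0.3532  0.16  ] tilt x [ 0.013 -0.009 -1.   ] jaw now -0.06 q6 -43.9 F [ 0.97 -0.38  0.94] w 0.0341 t 7.55
shift mm [   3.8   19.9 -690.3]  world turn -46.4 -> turn about tool x 46.4 (alt -133.6)
448 [0.0047 0.0081 0.0094 0.0114 0.0328]
(array([ 467.2, -351.6]), array([103.6,  55.9]), 89.6)
(array([ 467.7, -347.4]), array([11.9, 43.6]), 3.5)
```

View pics/s3c.png

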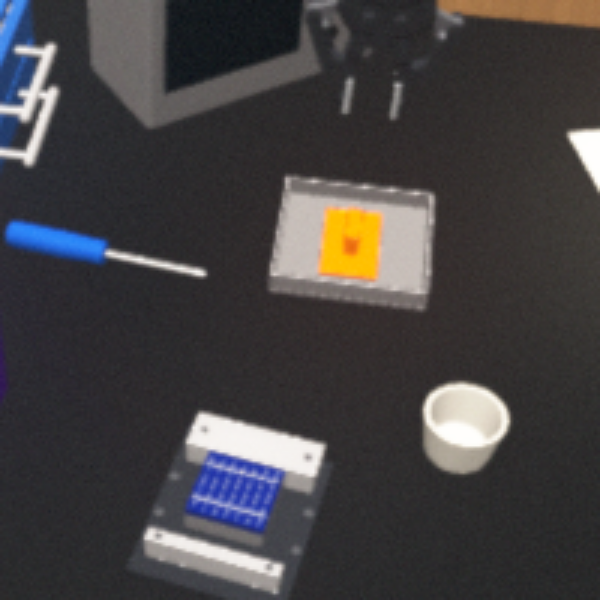

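The cover lies flat in the tray at about (0.467,-0.35), with its top at about 9.4 mm, which fits 4+6. Now I'll go to the spacer.

>>> play_rows --plan '[[[0.5,0,0.001,-0.03,2],[0.5,0,0.003,-0.08,5],[0.5,0,0.004,-0.13,8],[0.5,0,0.005,-0.18,12],[0.5,0,0.006,-0.23,16],[0.5,0,0.008,-0.28,20],[0.5,0,0.01,-0.33,24],[0.5,0,0.012,-0.38,28],[0.5,0,0.013,-0.43,32],[0.5,0,0.014,-0.48,36],[0.5,0,0.015,-0.53,40],[0.5,0,0.016,-0.58,44]]]'

```text
clock: 8.8
position: [0.4822, 0.2295, 0.1523]
ee_rot: [0.278, 0.653, 0.272, -0.65]
contact_force: [1.2, -0.5, 0.8]
width: 0.043
```

```bash
python3 - <<'E'
from h import *
plan([.489,.337,.12],133.5)
E
```

```text
pos [0.4822 0.2295 0.1523] tilt x [ 0.007 -0.007 -1.   ] jaw now -44.22 q6 62.8 F [ 1.25 -0.54  0.84] w 0.043 t 8.8
shift mm [ 31.6 -70.4 -81.8]  world turn -2.3 -> turn about tool x 2.3 (alt -177.7)
```

>>> play_rows --plan '[[[0.5,0,-0.03,-0.035,1],[0.5,0,-0.055,-0.063,2.3],[0.5,0.01,-0.07,-0.082,2.3],[0.5,0.025,-0.07,-0.082,2.3],[0.5,0.032,-0.07,-0.082,2.3],[0.5,0.032,-0.07,-0.082,2.3]]]'

```text
clock: 9.4
position: [0.4877, 0.3358, 0.1171]
ee_rot: [-0.265, -0.656, -0.259, 0.658]
contact_force: [-0.8, 0.5, 0.1]
width: 0.0428
```

```bash
python3 - <<'E'
from h import *
plan([.489,.337,.037],133.5); grab("side","s4");grab("top","t4")
a=cv2.imread(f"pics/s4.png")[320:440,290:410]; b=cv2.imread("pics/t4.png")[220:340,120:240]
cv2.imwrite(f"pics/s4c.png",cv2.resize(np.hstack([a,b]),None,fx=3.3,fy=3.3))
E
```

```text
pos [0.4877 0.3358 0.1171] tilt x [ 0.002 -0.01  -1.   ] jaw now -46.52 q6 74.9 F [-0.84  0.54  0.13] w 0.0428 t 9.4
shift mm [80.1 -0.6 -2.2]  world turn 0.0 -> turn about tool x -0.0 (alt 180.0)
```

View pics/s4c.png

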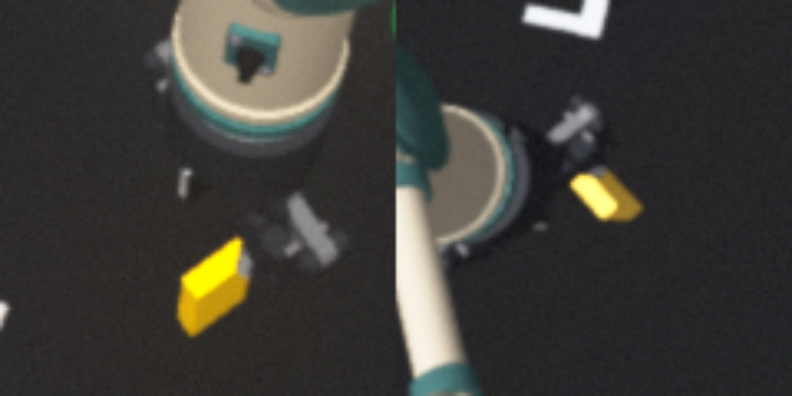

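Both views show the fingers straddling the spacer's thickness: the spacer is at crop (212,262) in the side view and (605,195) in the top view. I'll descend to TCP z of about 37 mm.

>>> play_rows --plan '[[[0.5,0.015,-0.001,-0.002,0],[0.5,0.035,-0.001,-0.002,0],[0.5,0.055,-0.001,-0.002,0],[0.5,0.07,-0.001,-0.002,0],[0.5,0.077,-0.001,-0.002,0],[0.5,0.08,-0.001,-0.002,0],[0.5,0.08,-0.001,-0.002,0]]]'

```text
clock: 10.2
position: [0.4908, 0.3375, 0.0396]
ee_rot: [0.265, 0.658, 0.258, -0.656]
contact_force: [-0.0, 0.3, -0.5]
width: 0.0429
```

```bash
python3 - <<'E'
from h import *
plan([.489,.337,.037],133.5)
E
```

```text
pos [0.4908 0.3375 0.0396] tilt x [ 0.006 -0.007 -1.   ] jaw now -46.6 q6 75.1 F [-0.04  0.32 -0.51] w 0.0429 t 10.2
shift mm [ 2.6 -0.9  1.7]  world turn 0.1 -> turn about tool x -0.1 (alt 179.9)
```

>>> play_rows --plan '[[[0.5,0.003,-0.001,0.002,0],[0.7,0.003,-0.001,0.002,0],[1,0.003,-0.001,0.002,0],[1,0.003,-0.001,0.002,0],[1,0.003,-0.001,0.002,0],[1,0.003,-0.001,0.002,0],[1,0.003,-0.001,0.002,0],[1,0.003,-0.001,0.002,0]]]' --grip_force 40

```text
clock: 11.0
position: [0.489, 0.337, 0.0371]
ee_rot: [0.265, 0.658, 0.258, -0.656]
contact_force: [-0.7, -0.7, 5.8]
width: 0.0135
```

```bash
python3 - <<'E'
from h import *
plan([.489,.337,.037],133.5)
E
```

```text
pos [0.489  0.337  0.0371] tilt x [ 0.007 -0.007 -1.   ] jaw now -46.6 q6 75.2 F [-0.7  -0.66  5.75] w 0.0135 t 11.0
shift mm [0.1 0.  0. ]  world turn 0.1 -> turn about tool x -0.1 (alt 179.9)
```

The spacer is gripped at 13.5 mm. I'll lift it.

>>> play_rows --plan '[[[1,-0.01,0,0,0],[1,-0.03,0,0,0],[1,-0.06,0,0,0],[1,-0.09,0,0,0],[1,-0.11,0,0,0],[1,-0.115,0,0,0]]]'

```text
clock: 11.6
position: [0.4895, 0.3387, 0.1549]
ee_rot: [0.264, 0.66, 0.259, -0.654]
contact_force: [-0.0, 0.6, -0.1]
width: 0.0135
```

```bash
python3 - <<'E'
from h import *
plan([.5497,.0421,.15],79.7)
E
```

```text
pos [0.4895 0.3387 0.1549] tilt x [ 0.011 -0.004 -1.   ] jaw now -46.59 q6 75.1 F [-0.04  0.65 -0.05] w 0.0135 t 11.6
shift mm [  6.9 256.7 160.1]  world turn -53.7 -> turn about tool x 53.7 (alt -126.3)
```

>>> play_rows --plan '[[[1,0,0.015,0.009,3],[1,0,0.04,0.025,8],[1,0,0.07,0.044,14],[1,0,0.1,0.062,20],[1,0,0.13,0.081,26],[1,0,0.16,0.1,32],[1,0,0.19,0.119,38],[1,0,0.215,0.134,44],[1,0,0.235,0.147,50],[1,0.003,0.25,0.156,53.7],[1,0.005,0.257,0.16,53.7],[1,0.005,0.257,0.16,53.7]]]'

```text
clock: 12.8
position: [0.549, 0.0406, 0.1504]
ee_rot: [-0.063, 0.707, -0.065, -0.701]
contact_force: [0.5, 1.4, -1.9]
width: 0.0132
```

```bash
python3 - <<'E'
from h import *
plan([.5497,.0421,.09],79.7)
E
```

```text
pos [0.549  0.0406 0.1504] tilt x [ 0.008 -0.004 -1.   ] jaw now -100.38 q6 97.6 F [ 0.47  1.37 -1.88] w 0.0132 t 12.8
shift mm [60.4 -1.7  0.2]  world turn 0.1 -> turn about tool x -0.1 (alt 179.9)
```

Go down to TCP z of about 0.088, which puts the spacer bottom at about 51 mm, above the tile. Then look.

>>> play_rows --plan '[[[1,0.015,-0.001,0,0],[1,0.035,-0.002,0,0],[1,0.052,-0.002,0,0],[1,0.06,-0.002,0,0],[1,0.062,-0.002,0,0],[1,0.062,-0.002,0,0]]]'

```text
clock: 13.4
position: [0.5499, 0.0427, 0.0885]
ee_rot: [-0.063, 0.707, -0.065, -0.701]
contact_force: [0.2, -0.4, -0.7]
width: 0.0133
```

```bash
python3 - <<'E'
from h import *
plan([.5497,.0421,.05],79.7)
for n,f in(("side","s5"),("top","t5")):
    im,d=grab(n,f); C=cloud(n,d)
    reg=((np.abs(C[...,1]-.05)<.07)&(np.abs(C[...,0]-.54)<.07)&(C[...,2]>.04)).astype(np.uint8)
    P=C[blob(hsvmask(im,(18,100,80),(38,255,255))*reg)]; print(n,len(P),rectfit(P),P.min(0).round(4),P.max(0).round(4))
    J=np.array([.5423,.0012]); a=np.radians(-10.3); Rj=np.array([[np.cos(a),np.sin(a)],[-np.sin(a),np.cos(a)]])
    q=(P[:,:2]-J)@Rj.T*1000; print("  jig frame",np.percentile(q,[2,50,98],axis=0).round(1).tolist())
a=cv2.imread(f"pics/s5.png")[200:320,280:420]; b=cv2.imread("pics/t5.png")[190:310,250:390]
cv2.imwrite(f"pics/s5c.png",cv2.resize(np.hstack([a,b]),None,fx=2.8,fy=2.8,interpolation=cv2.INTER_CUBIC))
E
```

```text
pos [0.5499 0.0427 0.0885] tilt x [ 0.008 -0.004 -1.   ] jaw now -100.34 q6 97.8 F [ 0.18 -0.37 -0.66] w 0.0133 t 13.4
shift mm [38.5  0.6  0.5]  world turn 0.0 -> turn about tool x -0.0 (alt 180.0)
side 240 (array([544.7,  40. ]), array([107.2,  39.3]), 55.9) [ 0.53   -0.0154  0.042 ] [0.5717 0.0937 0.1578]
  jig frame [[-19.4, 37.7], [-8.9, 49.2], [19.2, 63.4]]Traceback (most recent call last):
  File "<stdin>", line 6, in <module>
  File "h.py", line 20, in blob
    n,l,st,ce=cv2.connectedComponentsWithStats(m); i=1+np.argmax(st[1:,4]); return l==i
                                                       ~~~~~~~~~^^^^^^^^^^
    return _wrapfunc(a, 'argmax', axis=axis, out=out, **kwds)
    return bound(*args, **kwds)
ValueError: attempt to get argmax of an empty sequence
```

```bash
python3 - <<'E'
from h import *
a=cv2.imread(f"pics/s5.png")[190:310,290:390]; cv2.imwrite(f"pics/s5c.png",cv2.resize(a,None,fx=5,fy=5,interpolation=cv2.INTER_CUBIC))
E
```

```text
(no output)
```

View pics/s5c.png

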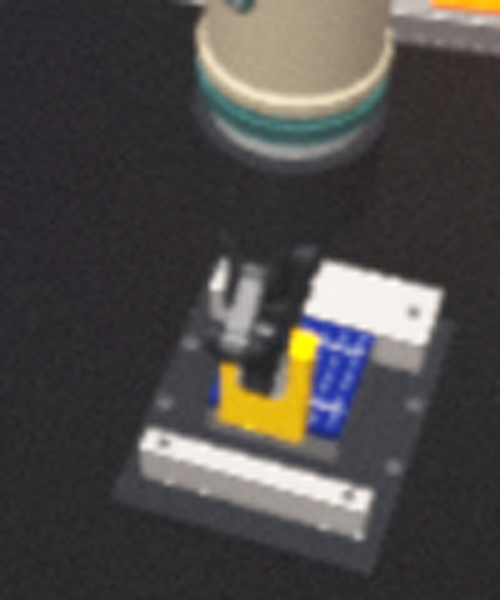

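The spacer is held upright over the gap between the tile and the thin rail. Its lower-edge corners are at crop (215,425) and (305,443). I'll check those against the jig frame by casting rays.

```bash
python3 - <<'E'
from h import *
J=np.array([.5421,.0010]); a=np.radians(-10.3); Rj=np.array([[np.cos(a),np.sin(a)],[-np.sin(a),np.cos(a)]])
z=np.load("pics/s5.npz"); im,d=z["im"],z["d"]; C=cloud("side",d)
for u,v in((215,425),(305,443)):
    p=ray("side",290+u/5-.4,190+v/5-.4,.0515); print(p.round(4),(Rj@(p[:2]-J)*1000).round(1))
m=hsvmask(im,(18,120,80),(38,255,255)); m[:, :290]=0; m[:,390:]=0; m[:190]=0; m[310:]=0
m=blob(m); m=cv2.erode(m.astype(np.uint8),np.ones((3,3)))>0
P=C[m]; P=P[P[:,2]<.09]; q=(P[:,:2]-J)@Rj.T*1000; print(len(P),np.median(q,0),q[:,1].std(), P[:,2].min())
for k in range(55,90,7):
    s=np.abs(P[:,2]*1000-k)<4; print(k,s.sum(),np.median(q[s],0).round(1),q[s,0].min().round(1),q[s,0].max().round(1))
# jig reference in the same view: thin-rail top, tile top
reg=((np.abs(C[...,1])<.12)&(np.abs(C[...,0]-.53)<.12)).astype(np.uint8)
mm=hsvmask(im,(0,0,140),(180,70,255))*reg*((C[...,2]>.028)&(C[...,2]<.040)).astype(np.uint8)
n,l,st,ce=cv2.connectedComponentsWithStats(mm)
for i in range(1,n):
    if st[i,4]>40: Q=C[l==i]; print("rail",rectfit(Q)); r=(Q[:,:2]-J)@Rj.T*1000; print(np.percentile(r[:,1],[3,50,97]).round(1),np.percentile(r[:,0],[1,99]).round(1))
E
```

```text
[0.5719 0.0487 0.0515] [20.8 52.3]
[0.5296 0.0522 0.0515] [-21.5  48.2]
101 [-1.36777585 49.61293304] 1.0054754917411888 0.05626686530021946
55 12 [ 1.4 49.4] -14.8 16.0
62 30 [ 0.6 49.7] -17.6 16.3
69 32 [ 0.6 49.6] -16.9 16.4
76 23 [-3.  49.9] -18.6 16.9
83 16 [-1.4 49.8] -18.5 17.6
rail (array([508. , -51.9]), array([39. , 62.4]), 79.9)
[-74.5 -56.8 -39.8] [-55.2   5.4]
rail (array([552. ,  58.3]), array([ 14.8, 109.5]), 79.3)
[52.2 59.7 65.2] [-54.4  52.9]
```

The spacer's outer face is at jig y ≈ 49.6 and the rail's inner face at ≈ 52, so the spacer is about centred (42.6) and within ±3 mm clearance. I'll descend part of the way.

>>> play_rows --plan '[[[1,0.005,0.0005,0.0005,0],[1,0.012,0.0005,0.0005,0],[1,0.02,0.0005,0.0005,0],[1,0.027,0.0005,0.0005,0],[1,0.031,0.0005,0.0005,0],[1,0.031,0.0005,0.0005,0]]]'

```text
clock: 14.1
position: [0.5496, 0.042, 0.0572]
ee_rot: [-0.063, 0.707, -0.065, -0.701]
contact_force: [0.2, -0.7, -0.8]
width: 0.0132
```

```bash
python3 - <<'E'
from h import *
plan([.5497,.0421,.0475],79.7)
E
```

```text
pos [0.5496 0.042  0.0572] tilt x [ 0.008 -0.004 -1.   ] jaw now -100.37 q6 97.8 F [ 0.24 -0.74 -0.77] w 0.0132 t 14.1
shift mm [ 9.7 -0.2  0. ]  world turn 0.1 -> turn about tool x -0.1 (alt 179.9)
```

No contact, and the spacer is in the gap. I'll go the rest of the way down slowly.

>>> play_rows --plan '[[[1,0.004,0,0,0],[1,0.007,0,0,0],[1,0.009,0,0,0],[1,0.0105,0,0,0],[1,0.0105,0,0,0],[1,0.0105,0,0,0]]]'

```text
clock: 14.7
position: [0.5497, 0.0419, 0.0472]
ee_rot: [-0.063, 0.707, -0.065, -0.701]
contact_force: [-0.9, -0.3, 3.1]
width: 0.0133
```

```bash
python3 - <<'E'
from h import *
plan([.5497,.0421,.0475],79.7)
E
```

```text
pos [0.5497 0.0419 0.0472] tilt x [ 0.008 -0.004 -1.   ] jaw now -100.36 q6 97.8 F [-0.86 -0.32  3.07] w 0.0133 t 14.7
shift mm [-0.3 -0.2  0. ]  world turn 0.1 -> turn about tool x -0.1 (alt 179.9)
```

The spacer is seated (3 N at TCP z 47.2, exactly 10 mm above the bench grasp height). I'll release it and retreat straight up.

>>> play_rows --plan '[[[0.85,0,0,0,0],[0.75,0,0,0,0],[0.65,0,0,0,0],[0.65,0,0,0,0],[0.65,0,0,0,0],[0.65,-0.01,0,0,0],[0.65,-0.03,0,0,0],[0.65,-0.055,0,0,0],[0.65,-0.08,0,0,0],[0.65,-0.09,0,0,0],[0.65,-0.09,0,0,0]]]'

```text
clock: 15.8
position: [0.5502, 0.0423, 0.1391]
ee_rot: [-0.063, 0.709, -0.065, -0.7]
contact_force: [-0.3, -0.8, 0.1]
width: 0.0297
```

```bash
python3 - <<'E'
from h import *
plan([.5415,-.004,.13],-10.3)
J=np.array([.5421,.0010]); a=np.radians(-10.3); Rj=np.array([[np.cos(a),np.sin(a)],[-np.sin(a),np.cos(a)]])
im,d=grab("side","s6"); C=cloud("side",d)
m=hsvmask(im,(18,120,80),(38,255,255)); m[:, :290]=0; m[:,390:]=0; m[:190]=0; m[310:]=0
P=C[blob(m)];q=(P[:,:2]-J)@Rj.T*1000; t=P[:,2]>.068
print(len(P),P[:,2].max(),rectfit(P[t]),"top centre jig",q[t].mean(0),np.median(P[t][:,2]))
a=im[190:310,290:390,::-1]; cv2.imwrite(f"pics/s6c.png",cv2.resize(a,None,fx=5,fy=5,interpolation=cv2.INTER_CUBIC))
E
```

```text
pos [0.5502 0.0423 0.1391] tilt x [ 0.012 -0.004 -1.   ] jaw now -100.36 q6 97.8 F [-0.31 -0.79  0.12] w 0.0297 t 15.8
shift mm [ 9.2 47.1  0.3]  world turn -89.9 -> turn about tool x 89.9 (alt -90.1)
291 0.8631612470708039 (array([519.6, 337.2]), array([ 39. , 613.1]), 6.0) top centre jig [-3.51180992 59.25645847] 0.07301909856079854
```

View pics/s6c.png

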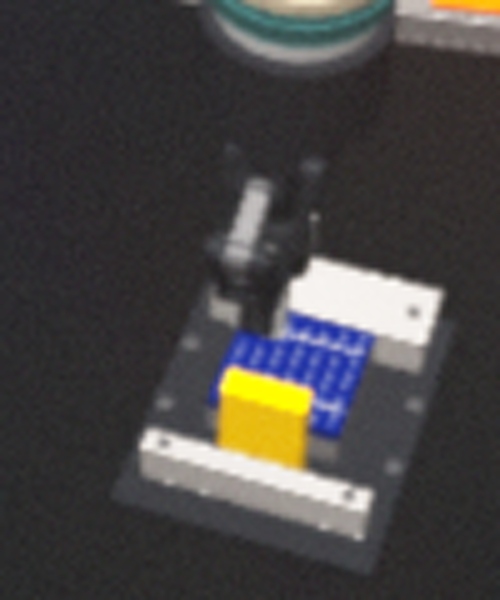

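The spacer stands upright in the wide gap (top face around crop (265,390)), and the gripper is clear of it. Next I'll close the fingers and move over the tile's centre, keeping the current orientation.

>>> play_rows --plan '[[[1,0,0.015,0,0],[1,0,0.035,0,0],[1,0,0.046,0,0],[1,0.02,0.047,0,0],[1,0.04,0.047,0,0],[1,0.06,0.047,0,0],[1,0.075,0.047,0,0],[1,0.083,0.047,0,0],[1,0.083,0.047,0,0]]]'

```text
clock: 16.75
position: [0.5401, -0.0046, 0.0532]
ee_rot: [-0.063, 0.706, -0.065, -0.702]
contact_force: [-0.2, -0.3, -0.2]
width: 0.0001
```

```bash
python3 - <<'E'
from h import *
plan([.5415,-.004,.042])
J=np.array([.5421,.0010]); a=np.radians(-10.3); Rj=np.array([[np.cos(a),np.sin(a)],[-np.sin(a),np.cos(a)]])
z=np.load("pics/s6.npz"); im,d=z["im"],z["d"]; C=cloud("side",d)
m=hsvmask(im,(18,120,80),(38,255,255)); m[:, :290]=0; m[:,390:]=0; m[:190]=0; m[310:]=0
P=C[blob(m)&(d>.1)];q=(P[:,:2]-J)@Rj.T*1000; t=(P[:,2]>.0695)&(P[:,2]<.08)
print(len(P),P[:,2].max(),rectfit(P[t]),"top centre jig",np.median(q[t],0),np.median(P[t][:,2]))
E
```

```text
pos [ 0.5401 -0.0046  0.0532] tilt x [ 0.006 -0.004 -1.   ] jaw now -100.39 q6 92.8 F [-0.22 -0.27 -0.17] w 0.0001 t 16.75
shift mm [11.2 -0.9 -1.2]
288 0.0762000577612553 (array([550.3,  42.5]), array([15.4, 40. ]), 77.1) top centre jig [-0.16755042 43.08232014] 0.0731992657142037
```

The spacer's top is centred at jig (-0.2, 43.1) and 73–74 mm high, so it's correct. Now I'll press slowly.

>>> play_rows --plan '[[[1,0.003,0,0,0],[1,0.006,0,0,0],[1,0.009,0,0,0],[1,0.012,0,0,0],[1,0.014,0,0,0],[1,0.014,0,0,0]]]'

```text
clock: 17.35
position: [0.5405, -0.0047, 0.0395]
ee_rot: [-0.063, 0.707, -0.065, -0.702]
contact_force: [0.1, -0.4, 4.4]
width: 0.0003
```

>>> play_rows --plan '[[[1,0.0015,0,0,0],[1,0.003,0,0,0],[1,0.004,0,0,0],[1,0.005,0,0,0],[1,0.005,0,0,0],[1,0.005,0,0,0]]]'

```text
clock: 17.95
position: [0.5405, -0.0047, 0.0349]
ee_rot: [-0.063, 0.707, -0.065, -0.702]
contact_force: [-0.7, 0.7, 6.5]
width: 0.0001
```

```bash
python3 - <<'E'
from h import *
plan([.5415,-.004,.034])
E
```

```text
pos [ 0.5405 -0.0047  0.0349] tilt x [ 0.007 -0.004 -1.   ] jaw now -100.38 q6 92.8 F [-0.67  0.69  6.45] w 0.0001 t 17.95
shift mm [ 0.9 -0.8 -0.8]
```

>>> play_rows --plan '[[[1,0.0005,0,0,0],[1,0.001,0,0,0],[1,0.001,0,0,0],[1,0.001,0,0,0]]]'

```text
clock: 18.35
position: [0.5405, -0.0047, 0.0344]
ee_rot: [-0.063, 0.707, -0.065, -0.702]
contact_force: [-2.7, -0.2, 7.1]
width: 0.0001
```

>>> play_rows --plan '[[[1,0.0005,0,0,0],[1,0.001,0,0,0],[1,0.001,0,0,0],[1,0.001,0,0,0]]]'

```text
clock: 18.75
position: [0.5406, -0.0047, 0.034]
ee_rot: [-0.063, 0.707, -0.065, -0.701]
contact_force: [-1.7, 0.5, 8.5]
width: 0.0002
```

>>> play_rows --plan '[[[1,0.0005,0,0,0],[1,0.001,0,0,0],[1,0.001,0,0,0],[1,0.001,0,0,0]]]'

```text
clock: 19.15
position: [0.5405, -0.0047, 0.034]
ee_rot: [-0.063, 0.707, -0.065, -0.701]
contact_force: [-2.5, -0.4, 10.2]
width: 0.0002
```

```bash
python3 - <<'E'
from h import *
plan([.5415,-.004,.034])
for n,f in(("side","s7"),("top","t7")):
    im,d=grab(n,f); C=cloud(n,d)
    reg=((np.abs(C[...,1])<.06)&(np.abs(C[...,0]-.54)<.06)&(d>.1)).astype(np.uint8)
    m=cv2.erode(hsvmask(im,(105,120,60),(130,255,255))*reg,np.ones((2,2))); P=C[m>0]; print(n,"tile z",len(P),np.median(P[:,2]).round(4) if len(P) else 0)
    m=hsvmask(im,(0,0,150),(180,70,255))*reg*((C[...,2]>.025)&(C[...,2]<.042)); P=C[m>0]; print("   rail z",len(P),np.median(P[:,2]).round(4) if len(P) else 0)
    if n=="side":
        r=((C[...,1]<-.2)&(C[...,1]>-.48)&(np.abs(C[...,0]-.45)<.13)&(d>.1)).astype(np.uint8); P=C[(hsvmask(im,(8,100,100),(28,255,255))*r)>0]; print("   cover",len(P),np.median(P,0).round(4))
        z0=np.load("pics/s6.npz"); C0=cloud(n,z0["d"]); mm=cv2.erode(hsvmask(z0["im"],(105,120,60),(130,255,255))*reg,np.ones((2,2))); print("   free tile z",np.median(C0[mm>0][:,2]).round(4))
        cv2.imwrite("pics/s7c.png",cv2.resize(im[100:310,290:430,::-1],None,fx=2.8,fy=2.8,interpolation=cv2.INTER_CUBIC))
print(manip.get_state()["contact_force"])
E
```

```text
pos [ 0.5405 -0.0047  0.034 ] tilt x [ 0.008 -0.004 -1.   ] jaw now -100.37 q6 92.8 F [-2.53 -0.38 10.24] w 0.0002 t 19.15
shift mm [ 0.  -0.8 -0.8]
side tile z 104 0.0333
   rail z 416 0.0326
   cover 449 [ 0.4676 -0.3414  0.0092]
   free tile z 0.0412
top tile z 28 0.0336
   rail z 190 0.0341
[-2.62023481  1.20109328 10.29357438]
```

View pics/s7c.png

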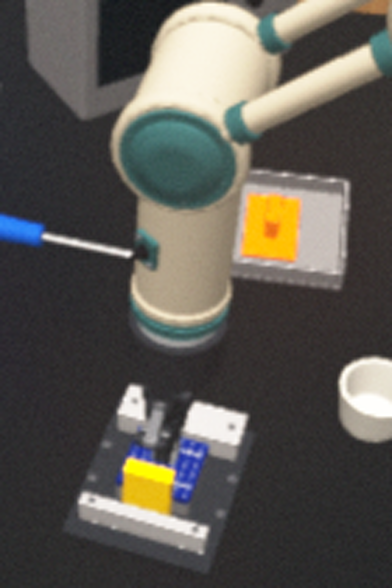

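The side view shows the tile level with the rails (free 41.2 mm, now 33.3 mm, rails 32.6–34 mm). The spacer is upright at crop (147,485) and the cover flat in the tray at (270,228). The force is steady at 10 N, and the last 1 mm of commanded travel did not move the tile, so it's at the stop. I'll hand in.

```bash
python3 - <<'E'
from h import *
print(manip.sign_off()); s=manip.get_state(); print(s["clock"],s["position"].round(4),s["contact_force"].round(1))
E
```

```text
the job is handed in; nothing more can be done
None
the job is handed in; nothing more can be done
```

I laid the cover in the tray, stood the spacer in the wide gap and let go of it. I then pressed the tile flush with closed fingers and handed in at about 19.3 s, still pressing. Sign-off gave no verdict.

**Last checks:**
- **Cover:** it lies flat and let go, close to the tray's middle, with its top face at about 9 mm as expected on the tray floor.
- **Spacer:** right after release it stood upright at about jig (0, +43) mm, with its top at 73 mm measured and 74 mm expected. In the last picture it was still upright.
- **Tile:** the side camera had it at 41.2 mm free and 33.3 mm pressed, level with the rails (32.6–34 mm). The TCP was at 34.0 mm with a steady push of about 10 N. The last 1 mm of commanded travel raised the force without moving it, so it was at the stop.

**Things that went wrong or disagreed:**
- **First move:** I wrote its shifts in mm instead of m. The per-row cap kept it harmless, and nothing was touched.
- **Spacer angle:** before lowering the spacer, two hand-picked edge corners suggested a yaw of a few degrees. The depth points did not settle it, but the spacer went in without touching the sides.
- **Bystanders:** I did not re-measure the other things at the end. The arm touched nothing unintended that showed in the force readings.

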